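# Make up two café serving boards

## Robot

A 6-joint arm with a two-finger parallel gripper is mounted at the origin on the work surface. World frame = base frame: x ahead of the robot, y to its left, z up, the work surface at z = 0. Lengths are in mm, angles in rad, forces in N, time in s.
With the tool pointing down it reaches from about 350 to 775 mm from the base axis. Payload 7.3 kg.
Tool frame: the origin (TCP) lies on the mounting face of the last link; the fingertips stand 178 mm ahead of it and the grasp point (between the pads) lies 159 mm ahead of it; z points along the fingers, y is the line along which they close (so a half turn about z gives the same grasp; the last joint's range is limited). The gripper opens to 92 mm and grips with 3 to 60 N. Pads are 19 mm wide; open, the fingers measure 130 mm over their backs; the gripper's body (75 mm by 190 mm) begins 47 mm behind the grasp point.
Start: joints at [1.13, 0.342, 1.524, -0, 1.275, -0.146], TCP at [152.516, 502.361, 404.741] pointing down, gripper open.
Joint ranges: [-2.53, 2.53], [-0.77, 2.02], [0.04, 2.7], [-1, 4.14], [0.28, 2.66], [-3.11, 3.11]. Speed limits (rad/s): [2.57, 2.57, 3.14, 3.14, 3.14, 3.14].

## Interface

Orientations are given as [roll, pitch, yaw] about the fixed x, y, z axes, in that order (R = Rz(yaw) Ry(pitch) Rx(roll)).
In Python, from plant import bot, vision gives the robot as it stands. The module is installed in compiled form; this text tells all that it offers.
- The arm moves only by the tool crank_tcp, called after "Call:" as name(argument=value, ...), one argument or row to a line, values as JSON. Schema: {"type":"object","properties":{"steps":{"type":"array","items":{"type":"array","items":{"type":"number"},"minItems":5,"maxItems":5},"minItems":1,"maxItems":5},"only":{"type":"string"},"quiet":{"type":"boolean"},"lines":{"type":"string"}},"required":["steps"],"additionalProperties":false}. steps is a list of rows, 1 to 5 of them, each of 5 numbers: the finger opening in mm, then dx, dy, dz in units of 20 mm, then a turn about the tool's z in units of 0.25 rad; each row is the pose to reach, as a shift and turn from the pose commanded when the call began, along the tool's axes at that moment; what a row does not reach only later rows make up. A row lasts 1/8 s, in which the tool goes at most 62.5 mm and 0.188 rad, less where a joint would pass 70% of its speed; a pose out of reach is approached as far as the arm can. The fingers move at their own pace and stop on an object; the grip force is fixed at half the most. Time passes only in rows, so rows that do not move let the fingers close. The tool returns the time, the measured TCP pose, the force, the opening and the grip force at its end. only (a regular expression) keeps the lines of the reply that match it, lines (a string "A,B") keeps lines A to B, and quiet returns only ok. Input that does not fit is refused with a message, and nothing moves.
- bot.get_obs(): the state, without advancing time (a new reading comes with each control period).
- vision.capture(name): name is "side" or "top" or "wrist"; returns a dict with "color" (480x640x3 uint8, red, green, blue), "K" (3x3 intrinsics, pixels), "R" (3x3) and "t" (3): a world point X has camera coordinates R X + t. Camera axes: x right, y down, z forward; pixel columns grow to the right and rows downward; lengths in mm; the calibration is good to about 2 mm. A picture is of the moment at which its call begins. There is no depth.
- bot.close_job(): hands the job in; it is judged then, once.
The state is a dict: "time": time; "joint_positions": joint angles; "dq": joint speeds; "tau": joint torques, N m; "tool_pos": TCP position; "tcp_rot": TCP orientation; "contact_force": force on the tool from outside, world axes, zero at the start; "moment": the same for the moment, N m; "grip_width": finger opening in mm; "finger_force": force on a finger pad.
Only numpy, scipy, OpenCV 4.12 (cv2) and the standard library are available. Lean on these libraries where they do the work, as an engineer would, in place of code of your own. Each camera call takes 0.05 s, during which the arm holds its last target. There are 200 camera calls.

## Task

Make up the two orders waiting on the serving boards. The longer board is the espresso set: espresso cup, water glass and one biscuit carton, drawn from the bottom of the dispenser while the cartons above stay in the chute; the shorter board is the tea set: milk jug and honey jar. Stand each thing upright (the carton flat) and fully down in the recess of its size - cup and jug in the large round ones, glass and jar in the small round ones, carton in the rectangular one - and set the crockery and jar down gently.

Things in the scene. Friction and masses are not known exactly. Their poses are not given: they have to be found in the camera images.
- cup: White straight-sided espresso cup, open on top, 56 mm high, 60 mm across (foot 54 mm), with a small loop handle that reaches 50 mm from the axis. Origin: centre of the underside; z up; the handle points along its +y, so it is gripped across its x.
- glass: Slim straight water glass, clear, open on top, no handle, 42 mm across and 80 mm high. Origin: centre of the underside; z up.
- jug: Small stainless steel milk jug, 74 mm high; the body is straight and 60 mm across up to 42 mm above the underside, then narrows to a 48 mm neck and a 52 mm rim with a small spout at -y. Loop handle along +y, reaching 51 mm from the axis; gripped across its x. Origin: centre of the underside; z up.
- jar: Small honey jar with a round brass screw lid, 42 mm across and 47 mm high, no handle. Origin: centre of the underside; z up.
- low_carton: Lowest of four flat biscuit cartons (96 x 46 x 14 mm, long side along x) stacked in the dispenser. Its -x end stands 32 to 35 mm out of the mouth, underside 24 mm above the counter, and is held by its two long sides; the rest lies under the other three and must be drawn out level, 68 mm or more along the dispenser's -x, before lifting. Origin: centre of the underside; z up.
- top_carton: Uppermost of the four cartons, 96 x 46 x 14 mm, seen from above in the open-topped chute, long side along x. Origin: centre of the underside. Not handled: when the lowest carton leaves, the other three sink 14 mm by themselves.
- dispenser: Fixed clear chute on a black plinth, 108 (x) x 58 (y) mm, open top 84 mm high; inside 100 x 50 mm, floor 24 mm above the counter. Mouth: 20 mm high gap over the floor in the -x face (x = -54 mm), passes one carton. A tongue 26 mm wide, 6 mm thick, runs out under the lowest carton to x = -90 mm, level with the floor, free space beside it. Origin: under the chute's centre, at counter height; z up.
- long_board: Longer wooden serving board, 132 (x) x 320 (y) x 18 mm, stays put, with three recesses 4 mm deep (floors 14 mm above the counter), all at x = 0: rectangular 112 (x) x 64 (y) mm at y = -108 mm, large round 76 mm across at y = 0, small round 58 mm across at y = +104 mm. Origin: centre of its underside; z up.
- short_board: Shorter wooden serving board, 132 (x) x 200 (y) x 18 mm, staying put on the counter, with two round recesses 4 mm deep (floors 14 mm above the counter): a large one 76 mm across at y = -45 mm and a small one 58 mm across at y = +52 mm, both at x = 0. Origin: centre of its underside; z up.

How it is judged (in metres and radians):
At the end, for the whole second after the job is handed in: Cup, glass and the lowest carton lie in their recesses of the longer board, jug and jar in theirs of the shorter: on the recess floor (2 mm), level (0.06 rad), within 11 to 13 mm of its centre, at rest. The other cartons lie level in the chute, sunk by one carton (4 mm), centred to 8 mm (x of cup in the frame of long_board between -0.013 and 0.013 m and y of cup in the frame of long_board between -0.013 and 0.013 m and z of cup in the frame of long_board between 0.012 and 0.016 m and angle between each of cup, glass, low_carton, jug, jar's own z axis and vertical below 0.06 rad and linear speed of each of cup, glass, low_carton, jug, jar below 0.02 m/s and x of glass in the frame of long_board between -0.011 and 0.011 m and y of glass in the frame of long_board between 0.093 and 0.115 m and z of glass in the frame of long_board between 0.012 and 0.016 m and x of low_carton in the frame of long_board between -0.012 and 0.012 m and y of low_carton in the frame of long_board between -0.12 and -0.096 m and z of low_carton in the frame of long_board between 0.012 and 0.016 m and x of jug in the frame of short_board between -0.012 and 0.012 m and y of jug in the frame of short_board between -0.057 and -0.033 m and z of jug in the frame of short_board between 0.012 and 0.016 m and x of jar in the frame of short_board between -0.011 and 0.011 m and y of jar in the frame of short_board between 0.041 and 0.063 m and z of jar in the frame of short_board between 0.012 and 0.016 m and x of top_carton in the frame of dispenser between -0.008 and 0.008 m and y of top_carton in the frame of dispenser between -0.008 and 0.008 m and z of top_carton in the frame of dispenser between 0.048 and 0.056 m and angle between top_carton's own z axis and vertical below 0.1 rad); the robot touches nothing.
It fails at once if cup, glass, jug or jar dropped or slammed onto its board (faster than 0.6 m/s just above it) ((x of cup in the frame of long_board between -0.066 and 0.066 m and y of cup in the frame of long_board between -0.16 and 0.16 m and z of cup in the frame of long_board below 0.04 m and linear speed of cup above 0.6 m/s) or (x of glass in the frame of long_board between -0.066 and 0.066 m and y of glass in the frame of long_board between -0.16 and 0.16 m and z of glass in the frame of long_board below 0.04 m and linear speed of glass above 0.6 m/s) or (x of jug in the frame of short_board between -0.066 and 0.066 m and y of jug in the frame of short_board between -0.1 and 0.1 m and z of jug in the frame of short_board below 0.04 m and linear speed of jug above 0.6 m/s) or (x of jar in the frame of short_board between -0.066 and 0.066 m and y of jar in the frame of short_board between -0.1 and 0.1 m and z of jar in the frame of short_board below 0.04 m and linear speed of jar above 0.6 m/s)).
It fails at once if the upper cartons lifted in the chute by more than 15 mm (z of top_carton in the frame of dispenser above 0.081 m).
It also fails if it takes over 128 s, if anything falls off the work surface, if the arm or the gripper's body presses on something with over 40 N, if the wrist force passes 120 N, or if a joint passes its speed limit or range.

## Working session

There is one attempt and no reset: what is moved stays moved. The work goes in short steps, Python scripts to look and compute and a tool call to move; the robot and the scene stay as the last step left them, time stands still between calls to the robot, and variables do not carry over. Pictures are saved under pics/ and viewed, at most 15 in all, crops included, and the job is handed in when it is done.

```bash
mkdir -p pics; ls
```

Run:
```python
from plant import bot, vision
import cv2
for n in ("side","top","wrist"):
    c=vision.capture(n); cv2.imwrite(f"pics/{n}0.png",c["color"][:,:,::-1]); print(n,c["K"].tolist(),c["R"].round(4).tolist(),c["t"].round(1).tolist())
print(bot.get_obs())
```

```text
pics
side [[559.4864902500265, 0.0, 321.004863549573], [0.0, 559.4864902500265, 234.9845455051966], [0.0, 0.0, 1.0]] [[0.9999, -0.0064, 0.0129], [0.0044, -0.7166, -0.6974], [0.0137, 0.6974, -0.7165]] [-555.7, 43.4, 1037.7]
top [[569.2513426343861, 0.0, 320.89923767879594], [0.0, 569.2513426343861, 228.6669313927517], [0.0, 0.0, 1.0]] [[-0.0114, -0.9999, 0.0097], [-0.9957, 0.0105, -0.0925], [0.0923, -0.0107, -0.9957]] [3.7, 585.1, 1240.1]
wrist [[378.9936510247429, 0.0, 315.4692822119344], [0.0, 378.9936510247429, 238.31120082608385], [0.0, 0.0, 1.0]] [[0.2896, 0.9572, -0.0008], [0.9178, -0.2774, 0.2841], [0.2717, -0.083, -0.9588]] [-524.6, -35.1, 390.1]
{'time': 0.15, 'joint_positions': array([ 1.13000857e+00,  3.42548733e-01,  1.52477808e+00, -3.00768541e-05,
        1.27540678e+00, -1.46006583e-01]), 'dq': array([ 0.00090268, -0.00353051, -0.00145337, -0.00108741, -0.00073705,
        0.00172353]), 'tau': array([ 1.14029463e-03, -4.31469941e+01, -2.44355589e+01,  7.18923658e-02,
        5.36845811e-02, -1.01868786e-04]), 'tool_pos': array([152.471972  , 502.26884236, 404.21854804]), 'tcp_rot': array([-3.14045967e+00, -1.37535587e-04,  2.84682017e+00]), 'contact_force': array([ 0.92620082,  0.28944099, -0.35028713]), 'moment': array([ 0.03996065, -0.00923105,  0.0050923 ]), 'finger_force': 0.0, 'grip_width': 91.65105396529384}
```

View pics/top0.png

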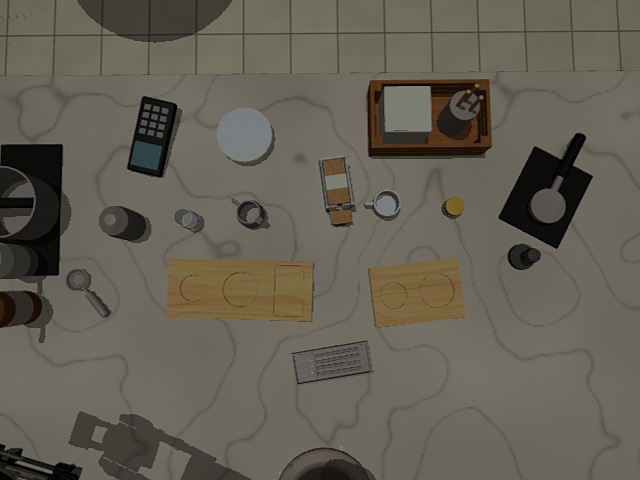

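View pics/side0.png

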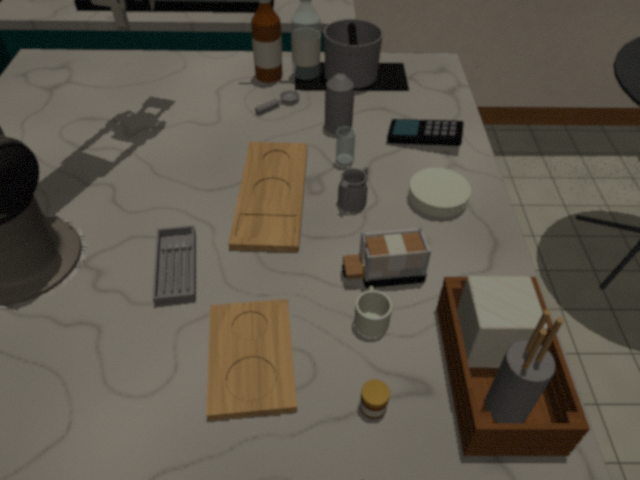

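The top view has its up direction along +x and left along +y. Left to right it shows the glass (188,219), jug (250,213), dispenser (335,183), cup (385,205) and jar (453,206). The long board is near (240,290) and the short board near (418,292). The side view agrees. I'll enlarge the top view next.

Run:
```python
import cv2,numpy as np
im=cv2.imread("pics/top0.png")
def crop(u,v):
    a=cv2.resize(im[v:v+75,u:u+200],None,fx=4,fy=4,interpolation=cv2.INTER_CUBIC)
    a=cv2.convertScaleAbs(a,alpha=1.5)
    for k in range(0,200,20): cv2.putText(a,str(u+k),(4*k,8),0,.3,(0,0,255)); cv2.line(a,(4*k,0),(4*k,4),(0,0,255))
    for k in range(5,75,10): cv2.putText(a,str(v+k),(0,4*k),0,.3,(0,0,255)); cv2.line(a,(0,4*k),(4,4*k),(0,0,255))
    return a
cv2.imwrite("pics/c1.png",np.vstack([crop(165,155),crop(300,155)]))
cv2.imwrite("pics/c2.png",np.vstack([crop(150,255),crop(300,255)]))
```

```text
(no output)
```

View pics/c1.png

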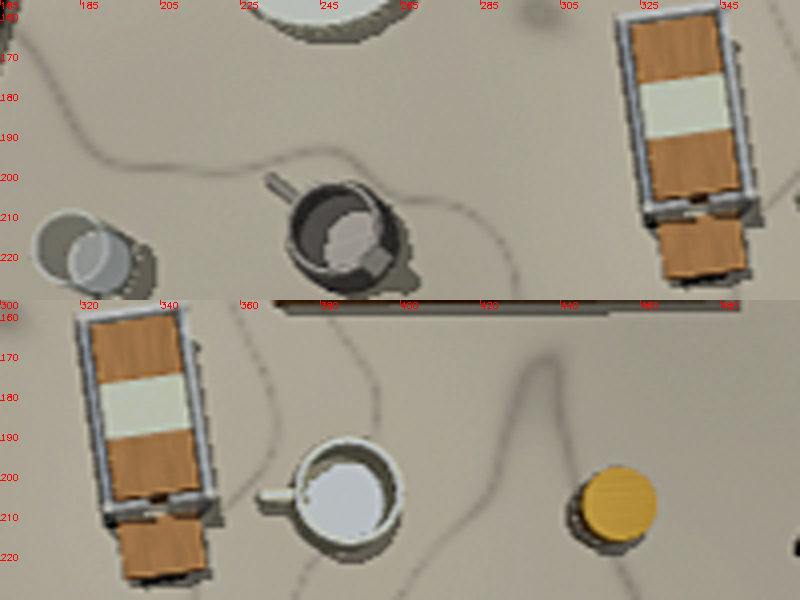

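View pics/c2.png

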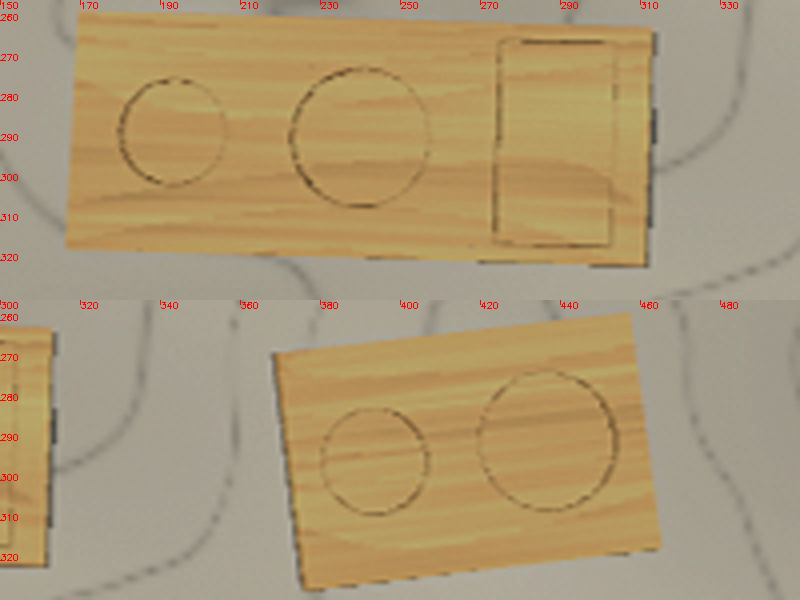

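The crops give me these readings in full-image pixels:

| Item | Pixels |
|---|---|
| Glass rim | (183.0,217.3) |
| Jug rim | (249.5,213.3), handle tip (232,200) |
| Cup rim | (387.1,203.5), handle tip (364.5,205) |
| Jar lid | (454.6,206) |
| Top carton | centre (336.3,182) |
| Low carton | end (341.5,223.8) |
| Long board recesses | (193.3,288), (240.1,289.4), (288.8,290.5) |
| Short board recesses | (393.6,295.3), (437,290.3) |

Create h.py:
```python
from plant import bot, vision
import numpy as np
from scipy.spatial.transform import Rotation as Ro
def px2w(c,u,v,z):
    d=c["R"].T@np.linalg.inv(c["K"])@[u,v,1]; o=-c["R"].T@c["t"]
    return o+d*(z-o[2])/d[2]
def rel(x,y,zg,yaw=None):
    "tool-axis shift for the grasp point to reach world x,y,zg; turn for closing-line direction yaw (world, mod pi)"
    o=bot.get_obs(); R=Ro.from_euler('xyz',o["tcp_rot"]); p=o["tool_pos"]
    s=R.inv().apply(np.array([x,y,zg+159])-p)
    t=0
    if yaw is not None:
        yv=R.as_matrix()[:,1]; cur=np.arctan2(yv[1],yv[0])
        t=-((yaw-cur+np.pi/2)%np.pi-np.pi/2)   # tool z down
    print("shift",s.round(1),"turn",round(float(t),3),"q",o["joint_positions"].round(2),"t",o["time"])
```

Run:
```python
from h import *
c=vision.capture("top")
P=dict(glass=(183,217.25,80),glassfoot=(189.75,220.5,2),jug=(249.5,213.25,74),jugh=(232,200,55),cup=(387.1,203.5,56),cuph=(364.5,205,38),jar=(454.6,206,47),
topc=(336.25,182,80),topfar=(333.4,159,80),topnear=(339.1,205,80),lowend=(341.5,223.75,38),
LG=(193.25,288,18),LC=(240.1,289.4,18),LR=(288.75,290.5,18),SG=(393.6,295.25,18),SC=(437,290.25,18))
W={k:px2w(c,*v) for k,v in P.items()}
for k,v in W.items(): print(k,v.round(1))
a=lambda i,j: np.arctan2(*(W[j]-W[i])[[1,0]])
print("disp x-yaw",a("topnear","topfar"),a("lowend","topc"),"jug y",a("jug","jugh"),"cup y",a("cup","cuph"),"long y",a("LR","LG"),"short y",a("SC","SG"))
print(np.linalg.norm(W["LG"]-W["LC"]),np.linalg.norm(W["LR"]-W["LC"]),np.linalg.norm(W["SG"]-W["SC"]),np.linalg.norm((W["lowend"]-W["topc"])[:2]))
```

```text
glass [607.8 291.6  80. ]
glassfoot [609.2 294.3   2. ]
jug [615.6 150.7  74. ]
jugh [647.5 191.1  55. ]
cup [ 636.2 -147.7   56. ]
cuph [635.8 -99.8  38. ]
jar [ 630.4 -297.7   47. ]
topc [680.6 -36.2  80. ]
topfar [730.9 -30.8  80. ]
topnear [630.7 -41.6  80. ]
lowend [594.6 -48.2  38. ]
LG [456.9 281.6  18. ]
LC [452.7 177.9  18. ]
LR [449.   70.1  18. ]
SG [ 435.8 -162.5   18. ]
SC [ 445.7 -259.4   18. ]
disp x-yaw 0.10803855406841534 0.13790140425572242 jug y 0.9029828667085485 cup y 1.5790253276129598 long y 1.5332104403635889 short y 1.672831393684664
103.76284315618645 107.85017189038993 97.4140908563463 86.89735926513073
```

Run:
```python
from h import *
rel(608.5,293,150,0.0)
rel(608.5,293,48,0.0)
```

```text
shift [-497.2  -67.7   95.3] turn 1.276 q [ 1.13  0.34  1.52 -0.    1.28 -0.15] t 0.2
shift [-497.2  -67.6  197.3] turn 1.276 q [ 1.13  0.34  1.52 -0.    1.28 -0.15] t 0.2
```

The manual's scale: shifts go in units of 20 mm and turns go in units of 0.25 rad. Converting my numbers, -260 mm is -13, -220 mm is -11, 0.7 rad is 2.8.

Call:
crank_tcp(
  steps=[
    [92, -2.75, -0.4, 0, 0.6],
    [92, -5.5, -0.8, 0, 1.2],
    [92, -8.25, -1.2, 0, 1.8],
    [92, -11, -1.5, 0, 2.4],
    [92, -13, -1.8, 0, 2.8],
  ],
)

```text
time: 0.82
tool_pos: [392.8, 391.2, 404.5]
tcp_rot: [-3.141, 0.0, 2.142]
contact_force: [0.4, 0.6, 0.4]
grip_width: 91.8
finger_force: 0.0
```

Run:
```python
from h import *
rel(608.5,293,150,0.0)
```

```text
shift [-199.1  128.4   95.5] turn 0.571 q [ 0.65  0.4   1.44 -0.    1.3   0.07] t 0.825
```

To row units: -199 mm is -9.95, -185 mm is -9.25, 0.57 rad is 2.28.

Call:
crank_tcp(
  steps=[
    [92, -2.25, 1.5, 0.75, 0.52],
    [92, -4.75, 3, 1.75, 1.04],
    [92, -7.25, 4.5, 3, 1.6],
    [92, -9.25, 6, 4.25, 2],
    [92, -9.95, 6.4, 4.75, 2.28],
  ],
)

```text
time: 1.45
tool_pos: [608.8, 293.1, 306.8]
tcp_rot: [-3.139, 0.001, 1.571]
contact_force: [-0.2, 1.4, 0.1]
grip_width: 91.9
finger_force: 0.0
```

Call:
crank_tcp(
  steps=[
    [92, 0, 0, 0, 0],
    [92, 0, 0, 0, 0],
  ],
)

```text
time: 1.7
tool_pos: [606.0, 295.8, 310.3]
tcp_rot: [3.141, -0.0, 1.579]
contact_force: [-0.2, 0.5, 0.6]
grip_width: 92.0
finger_force: 0.0
```

Run:
```python
from h import *
rel(608.5,293,48,0.0)
import cv2
c=vision.capture("wrist"); cv2.imwrite("pics/w1.png",c["color"][:,:,::-1])
p=c["K"]@(c["R"]@[608.5,293,80]+c["t"]); print(p/p[2])
```

```text
shift [ -2.8   2.5 103.3] turn 0.008 q [0.34 0.69 1.19 0.   1.26 0.33] t 1.7
[320.83391943 267.32917883   1.        ]
```

View pics/w1.png

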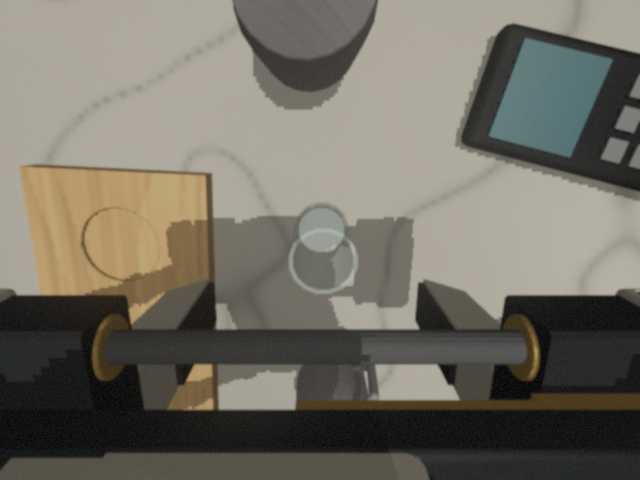

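The wrist view shows the glass rim at (323,261), against a predicted (321,267). That puts the glass about 2 mm further along +y. I'll descend and grip it.

Call:
crank_tcp(
  steps=[
    [92, -0.05, 0.125, 1.5, 0],
    [92, -0.05, 0.125, 3.25, 0],
    [92, -0.05, 0.125, 4.75, 0],
    [92, -0.05, 0.125, 5.15, 0],
    [92, -0.05, 0.125, 5.15, 0],
  ],
)

```text
time: 2.38
tool_pos: [608.9, 294.8, 207.7]
tcp_rot: [3.141, -0.0, 1.578]
contact_force: [0.3, 0.1, 0.8]
grip_width: 91.9
finger_force: 0.0
```

Call:
crank_tcp(
  steps=[
    [30, 0, 0, 0, 0],
    [30, 0, 0, 0, 0],
    [30, 0, 0, 0, 0],
    [30, 0, 0, 0, 0],
    [30, 0, 0, 0, 0],
  ],
)

```text
time: 3.0
tool_pos: [609.1, 294.2, 206.7]
tcp_rot: [-3.142, -0.0, 1.577]
contact_force: [-0.8, -0.8, -0.1]
grip_width: 46.2
finger_force: 0.0
```

```bash
python3 - <<'E'
from h import *
rel(456.9,281.6,165,-0.036)
E
```

```text
shift [ -11.7 -152.3 -117.3] turn 0.042 q [0.34 0.8  1.28 0.   1.06 0.33] t 3.0
```

Call:
crank_tcp(
  steps=[
    [30, 0, 0, 0, 0],
    [30, 0, 0, 0, 0],
  ],
)

```text
time: 3.25
tool_pos: [609.2, 294.2, 206.8]
tcp_rot: [3.141, -0.0, 1.577]
contact_force: [0.3, 0.5, -0.5]
grip_width: 41.9
finger_force: 30.0
```

Call:
crank_tcp(
  steps=[
    [30, 0, 0, -1.5, 0],
    [30, 0, 0, -3, 0],
    [30, -0.15, -2, -3.75, 0.04],
    [30, -0.4, -4.75, -3.75, 0.12],
    [30, -0.6, -7.6, -3.75, 0.16],
  ],
)

```text
time: 3.88
tool_pos: [455.5, 280.9, 281.7]
tcp_rot: [3.142, -0.0, 1.536]
contact_force: [-0.7, 0.3, -0.3]
grip_width: 41.7
finger_force: 30.0
```

Call:
crank_tcp(
  steps=[
    [30, 0, 0, 0, 0],
    [30, 0, 0, 0, 0],
  ],
)

```text
time: 4.12
tool_pos: [457.7, 281.6, 282.2]
tcp_rot: [3.14, -0.001, 1.537]
contact_force: [0.6, 0.5, -1.4]
grip_width: 41.7
finger_force: 30.0
```

Run:
```python
from h import *
rel(456.9,281.6,62,-0.036)
```

```text
shift [-0.  -0.9 61.2] turn 0.002 q [ 0.41  0.49  1.66 -0.    0.99  0.44] t 4.125
```

Call:
crank_tcp(
  steps=[
    [30, 0, -0.05, 1, 0],
    [30, 0, -0.05, 2, 0],
    [30, 0, -0.05, 2.6, 0],
    [30, 0, -0.05, 2.85, 0],
    [30, 0, -0.05, 3, 0],
  ],
)

```text
time: 4.75
tool_pos: [456.7, 281.4, 221.8]
tcp_rot: [3.141, -0.0, 1.537]
contact_force: [-0.9, 0.6, -1.2]
grip_width: 41.8
finger_force: 30.0
```

Call:
crank_tcp(
  steps=[
    [30, 0, 0, 0.025, 0],
    [30, 0, 0, 0.05, 0],
    [30, 0, 0, 0.05, 0],
  ],
)

```text
time: 5.12
tool_pos: [456.2, 281.4, 221.1]
tcp_rot: [3.141, -0.0, 1.537]
contact_force: [0.3, -0.6, -1.2]
grip_width: 41.7
finger_force: 30.0
```

Run:
```python
from h import *
rel(456.9,281.6,62,-0.036)
```

```text
shift [0.2 0.7 0.1] turn 0.002 q [0.41 0.58 1.72 0.   0.85 0.44] t 5.125
```

Call:
crank_tcp(
  steps=[
    [30, 0, 0, 0.025, 0],
    [30, 0, 0, 0.04, 0],
    [30, 0, 0, 0.04, 0],
  ],
)

```text
time: 5.5
tool_pos: [456.2, 281.4, 220.7]
tcp_rot: [3.141, -0.0, 1.537]
contact_force: [-1.3, -0.1, 5.5]
grip_width: 41.9
finger_force: 30.0
```

Call:
crank_tcp(
  steps=[
    [30, 0, 0, 0.02, 0],
    [30, 0, 0, 0.04, 0],
    [30, 0, 0, 0.04, 0],
  ],
)

```text
time: 5.88
tool_pos: [456.2, 281.4, 220.6]
tcp_rot: [3.14, -0.001, 1.537]
contact_force: [-3.2, -1.7, 12.1]
grip_width: 41.8
finger_force: 30.0
```

Contact reached (about 12 N), so the glass is seated. I'll release it and go to the jug.

To row units: -0.5 mm is -0.025.

Call:
crank_tcp(
  steps=[
    [60, 0, 0, -0.025, 0],
    [70, 0, 0, -0.025, 0],
    [70, 0, 0, -0.025, 0],
    [70, 0, 0, -0.025, 0],
  ],
)

```text
time: 6.38
tool_pos: [456.1, 281.3, 219.4]
tcp_rot: [-3.141, 0.0, 1.537]
contact_force: [-0.1, 0.0, -0.0]
grip_width: 69.8
finger_force: 0.0
```

Call:
crank_tcp(
  steps=[
    [80, 0, 0, -1.5, 0],
    [90, 0, 0, -3, 0],
    [92, 0, 0, -4.5, 0],
    [92, 0, 0, -6, 0],
  ],
)

```text
time: 6.88
tool_pos: [456.1, 281.3, 340.5]
tcp_rot: [-3.141, 0.0, 1.537]
contact_force: [0.1, 0.9, 0.9]
grip_width: 91.4
finger_force: 0.0
```

Run:
```python
from h import *
rel(615.6,150.7,110,-0.668)
```

```text
shift [-125.1  163.9   71.4] turn 0.634 q [0.41 0.42 1.59 0.   1.13 0.44] t 6.875
```

Call:
crank_tcp(
  steps=[
    [92, -1.55, 2, 0, 0.64],
    [92, -3.1, 4.1, 0, 1.28],
    [92, -4.7, 6.15, 1.25, 1.92],
    [92, -6.25, 8.2, 2.5, 2.536],
    [92, -6.25, 8.2, 3.55, 2.536],
  ],
)

```text
time: 7.5
tool_pos: [618.0, 147.8, 266.9]
tcp_rot: [3.141, 0.0, 0.897]
contact_force: [-0.0, 1.0, -0.3]
grip_width: 91.9
finger_force: 0.0
```

Call:
crank_tcp(
  steps=[
    [92, 0, 0, 0, 0],
    [92, 0, 0, 0, 0],
  ],
)

```text
time: 7.75
tool_pos: [615.7, 151.3, 269.4]
tcp_rot: [3.141, -0.001, 0.904]
contact_force: [0.4, -0.1, -0.6]
grip_width: 92.0
finger_force: 0.0
```

Run:
```python
from h import *
rel(615.6,150.7,32,-0.668)
import cv2
c=vision.capture("wrist"); cv2.imwrite("pics/w2.png",c["color"][:,:,::-1])
for q in ([615.6,150.7,74],[615.6+51*np.cos(.903),150.7+51*np.sin(.903),50]):
  p=c["K"]@(c["R"]@q+c["t"]); print(p/p[2])
```

```text
shift [-0.6  0.2 78.4] turn 0.001 q [0.12 0.66 1.38 0.   1.1  0.79] t 7.75
[317.21378347 287.1163178    1.        ]
[317.27842143 178.52064492   1.        ]
```

View pics/w2.png

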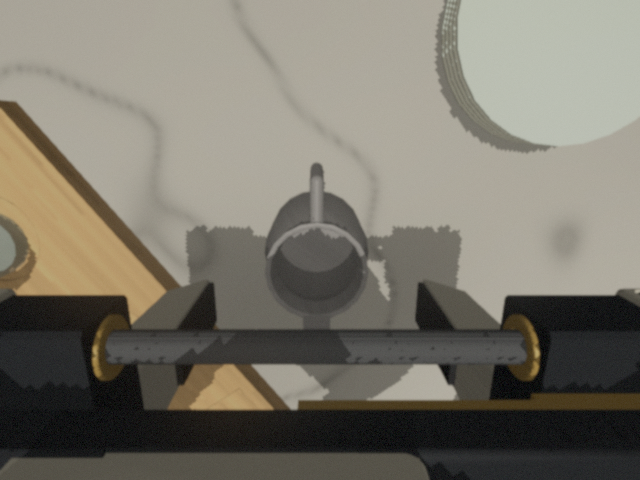

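The wrist view shows the jug rim centre near (317,270), against a predicted 287, and the handle points straight up. I'll check for camera bias using the board corner at (15,102) and the side view.

Run:
```python
from h import *
import cv2
c=vision.capture("wrist")
pr=lambda c,q:(lambda p:(p[:2]/p[2]).round(1))(c["K"]@(c["R"]@q+c["t"]))
print("corner",pr(c,[524.5,335.4,18]))
print("glass rim(placed)",pr(c,[456.2,281.4,94]), "seen rim?")
for z in (60,74): print(px2w(c,317,270,z))
s=vision.capture("side")
print("side jug rim",pr(s,[615.6,150.7,74]),"foot",pr(s,[615.6,150.7,0]),"glass0 rim",pr(s,[608.5,293,80]),"jar lid",pr(s,[630.4,-297.7,47]),"cup",pr(s,[636.2,-147.7,56]))
im=cv2.imread("pics/side0.png")
f=lambda u,v:cv2.convertScaleAbs(cv2.resize(im[v:v+60,u:u+60],None,fx=6.6,fy=5,interpolation=cv2.INTER_CUBIC)*1,alpha=1.5)
f=lambda u,v:cv2.convertScaleAbs(cv2.resize(im[v:v+60,u:u+80],None,fx=5,fy=5,interpolation=cv2.INTER_CUBIC),alpha=1.5)
cv2.imwrite("pics/s1.png",np.vstack([np.hstack([f(310,160),f(310,120)]),np.hstack([f(335,375),f(335,285)])]))
```

```text
corner [ -5.3 105.6]
glass rim(placed) [-143.3  296.7] seen rim?
[617.97440257 153.68175452  60.        ]
[621.26620904 157.99357227  74.        ]
side jug rim [351.5 177.2] foot [349.6 204.9] glass0 rim [345.4 132. ] jar lid [374.6 392.6] cup [371.9 305. ]
```

View pics/s1.png

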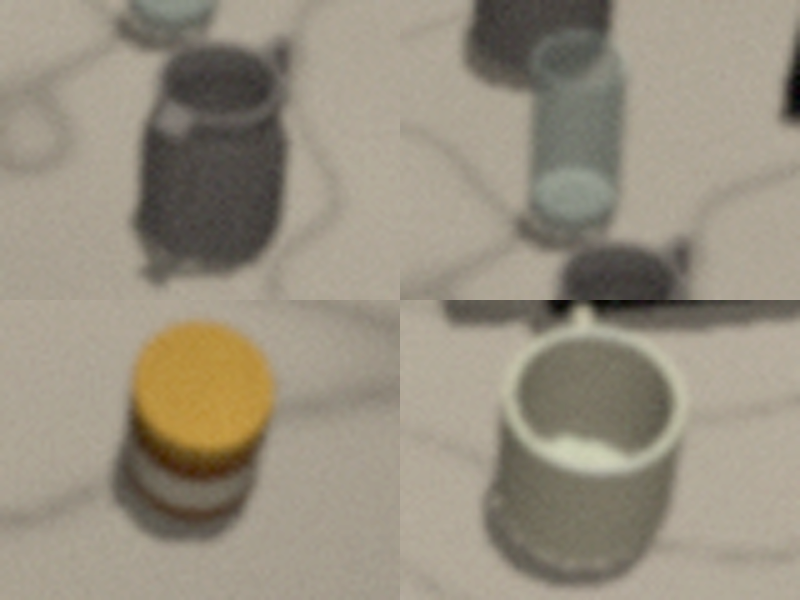

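The side view puts the jug at about (618,152), the cup at about x=638 and the jar at about x=631.5. The jug is 3–4 mm from my first estimate along the handle, so I'll use (618.5,153.5).

Run:
```python
from h import *
rel(618.5,153.5,32,-0.668)
```

```text
shift [ 3.1  0.8 79.1] turn 0.001 q [0.12 0.66 1.38 0.   1.1  0.79] t 7.9
```

Call:
crank_tcp(
  steps=[
    [92, 0.175, 0.05, 1.25, 0],
    [92, 0.175, 0.05, 2.5, 0],
    [92, 0.175, 0.05, 3.5, 0],
    [92, 0.175, 0.05, 3.9, 0],
    [92, 0.175, 0.05, 3.9, 0],
  ],
)

```text
time: 8.52
tool_pos: [618.8, 153.2, 190.9]
tcp_rot: [3.142, -0.0, 0.903]
contact_force: [0.0, -0.4, 0.3]
grip_width: 91.9
finger_force: 0.0
```

Call:
crank_tcp(
  steps=[
    [40, 0, 0, 0, 0],
    [40, 0, 0, 0, 0],
    [40, 0, 0, 0, 0],
    [40, 0, 0, 0, 0],
    [40, 0, 0, 0, 0],
  ],
)

```text
time: 9.15
tool_pos: [618.8, 153.0, 190.9]
tcp_rot: [3.141, -0.0, 0.903]
contact_force: [-0.0, -1.0, 1.2]
grip_width: 58.0
finger_force: 30.0
```

Call:
crank_tcp(
  steps=[
    [40, 0, 0, 0, 0],
    [40, 0, 0, 0, 0],
  ],
)

```text
time: 9.4
tool_pos: [618.8, 153.0, 190.9]
tcp_rot: [3.141, -0.0, 0.903]
contact_force: [-1.2, 0.3, 3.7]
grip_width: 58.5
finger_force: 30.0
```

To row units: -60 mm is -3, -30 mm is -1.5.

Call:
crank_tcp(
  steps=[
    [40, 0, 0, -0.5, 0],
    [40, 0, 0, -1.5, 0],
    [40, 0, 0, -3, 0],
    [40, 0, 0, -4.5, 0],
    [40, 0, 0, -4.5, 0],
  ],
)

```text
time: 10.02
tool_pos: [619.4, 153.1, 283.3]
tcp_rot: [3.138, -0.004, 0.903]
contact_force: [-0.4, 0.7, -1.0]
grip_width: 58.5
finger_force: 30.0
```

Run:
```python
from h import *
import cv2
c=vision.capture("wrist"); s=vision.capture("side")
p=c["K"]@(c["R"]@[618.8,153,74+88]+c["t"]); print(p/p[2])
a=c["color"][:,:,::-1]; b=s["color"][:,:,::-1]
cv2.imwrite("pics/w3.png",np.hstack([cv2.resize(a[150:450,170:470],None,fx=1.33,fy=1.33),cv2.resize(b[90:240,270:420],(399,399))]))
rel(445.7,-259.4,130,0.102)
```

```text
[314.77560615 384.01915034   1.        ]
shift [-430.7  119.8   -8.9] turn -0.77 q [0.12 0.66 1.35 0.   1.13 0.79] t 10.125
```

View pics/w3.png

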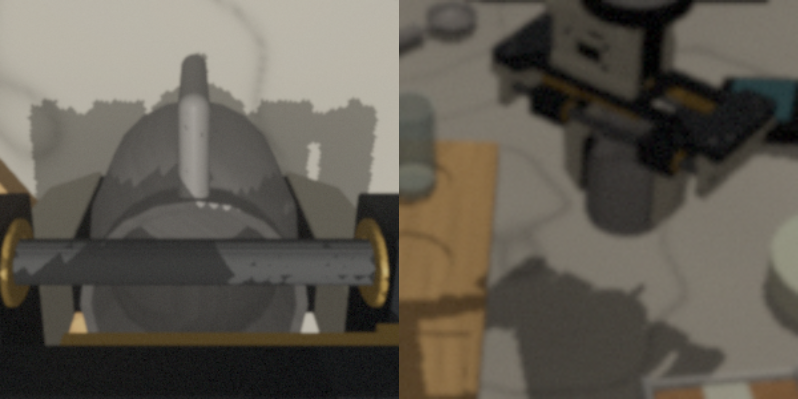

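The wrist crop shows the jug held level, with the rim's far arc where a centred grasp should put it. Next I'll carry it to the short board.

To row units: -190 mm is -9.5, 25 mm is 1.25, -0.5 rad is -2.

Call:
crank_tcp(
  steps=[
    [40, -2, 0.5, -0.45, -0.28],
    [40, -4.5, 1.25, -0.45, -0.72],
    [40, -7, 2, -0.45, -1.2],
    [40, -9.5, 2.6, -0.45, -1.6],
    [40, -12, 3.3, -0.45, -2],
  ],
)

```text
time: 10.75
tool_pos: [520.6, -77.5, 288.0]
tcp_rot: [-3.139, -0.0, 1.406]
contact_force: [1.3, -0.5, -1.1]
grip_width: 58.1
finger_force: 30.0
```

Run:
```python
from h import *
rel(445.7,-259.4,130,0.102)
```

```text
shift [-191.7  -44.1   -1. ] turn -0.266 q [-0.29  0.47  1.68  0.    1.   -0.13] t 10.75
```

To row units: -191 mm is -9.55, -185 mm is -9.25, -0.266 rad is -1.064.

Call:
crank_tcp(
  steps=[
    [40, -2.5, -0.6, 0, -0.28],
    [40, -5, -1.15, 0, -0.56],
    [40, -7.5, -1.7, 0, -0.8],
    [40, -9.25, -2.15, 0, -1.04],
    [40, -9.55, -2.2, 0, -1.064],
  ],
)

```text
time: 11.38
tool_pos: [445.4, -258.9, 288.1]
tcp_rot: [-3.14, -0.002, 1.666]
contact_force: [0.2, 0.4, -1.6]
grip_width: 58.4
finger_force: 30.0
```

Call:
crank_tcp(
  steps=[
    [40, 0, 0, 0, 0],
    [40, 0, 0, 0, 0],
  ],
)

```text
time: 11.62
tool_pos: [446.9, -256.2, 289.1]
tcp_rot: [-3.141, -0.001, 1.67]
contact_force: [0.4, 0.2, -2.0]
grip_width: 58.3
finger_force: 30.0
```

Run:
```python
from h import *
rel(445.7,-259.4,46,0.102)
```

```text
shift [-3.2 -1.5 84.1] turn -0.003 q [-0.67  0.45  1.71  0.    0.98 -0.77] t 11.625
```

To row units: 82 mm is 4.1, 78 mm is 3.9.

Call:
crank_tcp(
  steps=[
    [40, -0.15, -0.075, 1.25, 0],
    [40, -0.15, -0.075, 2.5, 0],
    [40, -0.15, -0.075, 3.5, 0],
    [40, -0.15, -0.075, 3.9, 0],
    [40, -0.15, -0.075, 4.1, 0],
  ],
)

```text
time: 12.25
tool_pos: [445.8, -259.9, 207.5]
tcp_rot: [3.142, -0.0, 1.67]
contact_force: [0.5, -0.2, -1.5]
grip_width: 58.0
finger_force: 30.0
```

Call:
crank_tcp(
  steps=[
    [40, 0, 0, 0.025, 0],
    [40, 0, 0, 0.05, 0],
    [40, 0, 0, 0.05, 0],
  ],
)

```text
time: 12.62
tool_pos: [445.5, -260.5, 207.0]
tcp_rot: [3.141, 0.0, 1.669]
contact_force: [-0.8, 0.4, -1.0]
grip_width: 58.5
finger_force: 30.0
```

To row units: 1 mm is 0.05, 0.5 mm is 0.025.

Call:
crank_tcp(
  steps=[
    [40, 0, 0, 0.025, 0],
    [40, 0, 0, 0.05, 0],
    [40, 0, 0, 0.05, 0],
  ],
)

```text
time: 13.0
tool_pos: [445.4, -260.4, 205.6]
tcp_rot: [-3.142, -0.0, 1.669]
contact_force: [0.5, 0.5, -1.1]
grip_width: 57.8
finger_force: 30.0
```

To row units: 0.8 mm is 0.04, 0.4 mm is 0.02.

Call:
crank_tcp(
  steps=[
    [40, 0, 0, 0.02, 0],
    [40, 0, 0, 0.04, 0],
    [40, 0, 0, 0.04, 0],
  ],
)

```text
time: 13.38
tool_pos: [445.4, -260.4, 204.9]
tcp_rot: [3.142, -0.0, 1.669]
contact_force: [-0.6, 0.9, 0.4]
grip_width: 58.5
finger_force: 30.0
```

Call:
crank_tcp(
  steps=[
    [40, 0, 0, 0.02, 0],
    [40, 0, 0, 0.035, 0],
    [40, 0, 0, 0.035, 0],
  ],
)

```text
time: 13.75
tool_pos: [445.4, -260.4, 204.9]
tcp_rot: [3.141, 0.0, 1.669]
contact_force: [-2.7, 1.1, 7.2]
grip_width: 58.0
finger_force: 30.0
```

To row units: -0.3 mm is -0.015.

Call:
crank_tcp(
  steps=[
    [70, 0, 0, -0.015, 0],
    [80, 0, 0, -0.015, 0],
    [80, 0, 0, -0.015, 0],
    [80, 0, 0, -0.015, 0],
  ],
)

```text
time: 14.25
tool_pos: [445.4, -260.4, 204.3]
tcp_rot: [-3.142, -0.0, 1.669]
contact_force: [-0.3, -0.3, 0.9]
grip_width: 80.1
finger_force: 0.0
```

Call:
crank_tcp(
  steps=[
    [90, 0, 0, -1.5, 0],
    [92, 0, 0, -3, 0],
    [92, 0, 0, -4.5, 0],
    [92, 0, 0, -4.5, 0],
  ],
)

```text
time: 14.75
tool_pos: [445.9, -260.8, 296.4]
tcp_rot: [3.138, 0.003, 1.669]
contact_force: [-0.4, -0.5, -0.1]
grip_width: 91.6
finger_force: 0.0
```

Run:
```python
from h import *
rel(631.5,-297.5,110,0.0)
```

```text
shift [-54.6 181.   28.2] turn 0.098 q [-0.68  0.44  1.7   0.    1.   -0.78] t 14.75
```

To row units: -30 mm is -1.5, 28 mm is 1.4, 0.098 rad is 0.392.

Call:
crank_tcp(
  steps=[
    [92, -0.75, 2.5, 0, 0.12],
    [92, -1.5, 5, 0, 0.24],
    [92, -2.25, 7.5, 0.5, 0.36],
    [92, -2.7, 9.05, 1, 0.392],
    [92, -2.7, 9.05, 1.4, 0.392],
  ],
)

```text
time: 15.38
tool_pos: [631.9, -296.2, 263.3]
tcp_rot: [-3.14, -0.001, 1.572]
contact_force: [0.1, -0.1, -0.7]
grip_width: 91.7
finger_force: 0.0
```

Call:
crank_tcp(
  steps=[
    [92, 0, 0, 0, 0],
    [92, 0, 0, 0, 0],
  ],
)

```text
time: 15.62
tool_pos: [630.0, -296.5, 266.6]
tcp_rot: [-3.141, -0.0, 1.57]
contact_force: [0.5, 0.3, -0.6]
grip_width: 91.9
finger_force: 0.0
```

Run:
```python
from h import *
rel(631.5,-297.5,28,0)
import cv2
c=vision.capture("wrist"); cv2.imwrite("pics/w4.png",c["color"][:,:,::-1])
p=c["K"]@(c["R"]@[631.5,-297.5,47]+c["t"]); print(p/p[2])
```

```text
shift [-1.   1.5 79.6] turn -0.0 q [-0.55  0.77  1.16  0.    1.21 -0.55] t 15.625
[319.44955297 271.0027002    1.        ]
```

View pics/w4.png

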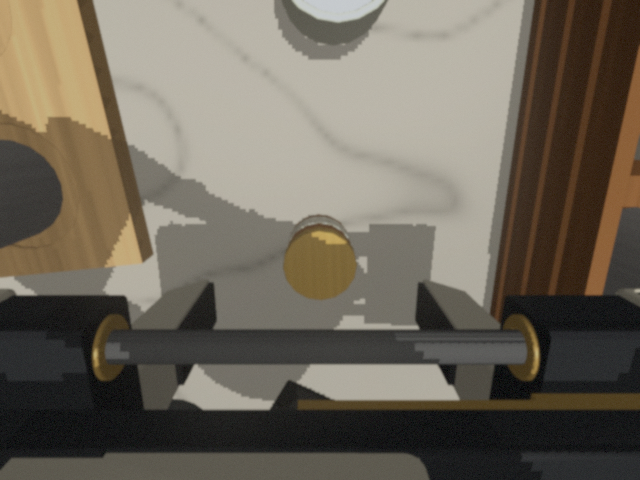

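The wrist view shows the jar lid at (320,262), against a predicted (319.5,271). That is the same small camera bias as before. The tray wall on the right is close, so I'll check its clearance to the gripper body.

Run:
```python
from h import *
s=vision.capture("side");t=vision.capture("top")
for z in (40,60,80): print(z,px2w(s,457,432,z).round(),px2w(s,440,285,z).round(), px2w(t,369,156,z).round(),px2w(t,491,153,z).round())
```

```text
40 [ 741. -353.   40.] [758. -93.  40.] [ 746. -112.   40.] [ 750. -385.   40.]
60 [ 735. -363.   60.] [ 752. -109.   60.] [ 741. -110.   60.] [ 745. -379.   60.]
80 [ 730. -372.   80.] [ 746. -125.   80.] [ 737. -108.   80.] [ 741. -372.   80.]
```

The tray starts at x≈740 and the gripper body ends at about 727, so it's clear.

Call:
crank_tcp(
  steps=[
    [92, 0.025, 0.075, 1.25, 0],
    [92, 0.025, 0.075, 2.5, 0],
    [92, 0.025, 0.075, 3.5, 0],
    [92, 0.025, 0.075, 3.9, 0],
    [92, 0.025, 0.075, 3.9, 0],
  ],
)

```text
time: 16.4
tool_pos: [632.3, -296.0, 188.2]
tcp_rot: [-3.141, -0.0, 1.571]
contact_force: [0.4, 0.3, 0.1]
grip_width: 91.9
finger_force: 0.0
```

Call:
crank_tcp(
  steps=[
    [30, 0, 0, 0, 0],
    [30, 0, 0, 0, 0],
    [30, 0, 0, 0, 0],
    [30, 0, 0, 0, 0],
    [30, 0, 0, 0, 0],
  ],
)

```text
time: 17.02
tool_pos: [632.3, -295.9, 188.5]
tcp_rot: [3.141, -0.0, 1.571]
contact_force: [0.3, -0.2, 0.1]
grip_width: 46.3
finger_force: 0.0
```

Call:
crank_tcp(
  steps=[
    [30, 0, 0, 0, 0],
    [30, 0, 0, 0, 0],
    [30, 0, 0, 0, 0],
  ],
)

```text
time: 17.4
tool_pos: [632.3, -295.9, 188.4]
tcp_rot: [3.142, -0.0, 1.571]
contact_force: [0.1, 0.8, 1.0]
grip_width: 40.6
finger_force: 30.0
```

Call:
crank_tcp(
  steps=[
    [30, 0, 0, -1, 0],
    [30, 0, 0, -2.5, 0],
    [30, 0, 0, -4.5, 0],
    [30, 0, 0, -5.5, 0],
    [30, 0, 0, -5.5, 0],
  ],
)

```text
time: 18.02
tool_pos: [632.6, -296.1, 301.8]
tcp_rot: [3.137, 0.003, 1.571]
contact_force: [0.0, 0.4, -0.6]
grip_width: 41.1
finger_force: 30.0
```

```bash
python3 - <<'E'
from h import *
rel(435.8,-162.5,140,0.102)
E
```

```text
shift [ 133.6 -196.9    1.5] turn -0.102 q [-0.55  0.74  1.12  0.    1.28 -0.55] t 18.025
```

To row units: -188 mm is -9.4, -197 mm is -9.85, -0.102 rad is -0.408.

Call:
crank_tcp(
  steps=[
    [30, 1.65, -2.25, 0, -0.12],
    [30, 3.35, -4.75, 0, -0.24],
    [30, 5, -7.25, 0, -0.36],
    [30, 6.4, -9.4, 0, -0.4],
    [30, 6.7, -9.85, 0, -0.408],
  ],
)

```text
time: 18.65
tool_pos: [432.7, -160.1, 297.8]
tcp_rot: [-3.139, -0.002, 1.673]
contact_force: [0.3, -1.2, -0.9]
grip_width: 41.1
finger_force: 30.0
```

Call:
crank_tcp(
  steps=[
    [30, 0, 0, 0, 0],
    [30, 0, 0, 0, 0],
  ],
)

```text
time: 18.9
tool_pos: [436.4, -162.8, 298.4]
tcp_rot: [3.14, 0.001, 1.672]
contact_force: [-0.3, -0.3, -0.6]
grip_width: 41.2
finger_force: 30.0
```

Run:
```python
from h import *
rel(435.8,-162.5,43.4,0.102)
```

```text
shift [ 0.4 -0.7 96. ] turn -0.0 q [-0.52  0.36  1.83  0.    0.95 -0.62] t 18.9
```

Call:
crank_tcp(
  steps=[
    [30, 0, -0.025, 1.5, 0],
    [30, 0, -0.025, 3, 0],
    [30, 0, -0.025, 4.1, 0],
    [30, 0, -0.025, 4.5, 0],
    [30, 0, -0.025, 4.7, 0],
  ],
)

```text
time: 19.52
tool_pos: [435.4, -162.4, 204.1]
tcp_rot: [3.141, 0.0, 1.673]
contact_force: [-0.8, 0.1, -0.3]
grip_width: 40.7
finger_force: 30.0
```

Call:
crank_tcp(
  steps=[
    [30, 0, 0, 0.025, 0],
    [30, 0, 0, 0.05, 0],
    [30, 0, 0, 0.05, 0],
  ],
)

```text
time: 19.9
tool_pos: [435.0, -162.0, 203.9]
tcp_rot: [3.141, 0.001, 1.673]
contact_force: [-1.0, -1.0, 0.9]
grip_width: 41.4
finger_force: 30.0
```

Call:
crank_tcp(
  steps=[
    [30, 0, 0, 0.025, 0],
    [30, 0, 0, 0.04, 0],
    [30, 0, 0, 0.04, 0],
  ],
)

```text
time: 20.27
tool_pos: [434.8, -162.0, 202.6]
tcp_rot: [3.142, -0.0, 1.673]
contact_force: [-0.3, -0.1, -0.2]
grip_width: 41.2
finger_force: 30.0
```

To row units: 0.8 mm is 0.04, 0.5 mm is 0.025.

Call:
crank_tcp(
  steps=[
    [30, 0, 0, 0.025, 0],
    [30, 0, 0, 0.04, 0],
    [30, 0, 0, 0.04, 0],
  ],
)

```text
time: 20.65
tool_pos: [434.8, -162.0, 202.3]
tcp_rot: [3.141, 0.0, 1.673]
contact_force: [-1.5, 0.4, 6.1]
grip_width: 41.3
finger_force: 30.0
```

To row units: -0.3 mm is -0.015.

Call:
crank_tcp(
  steps=[
    [60, 0, 0, -0.015, 0],
    [70, 0, 0, -0.015, 0],
    [70, 0, 0, -0.015, 0],
    [70, 0, 0, -0.015, 0],
  ],
)

```text
time: 21.15
tool_pos: [434.8, -162.0, 202.0]
tcp_rot: [-3.142, -0.0, 1.673]
contact_force: [-0.0, -0.7, 0.3]
grip_width: 69.8
finger_force: 0.0
```

Call:
crank_tcp(
  steps=[
    [90, 0, 0, -1.5, 0],
    [92, 0, 0, -3, 0],
    [92, 0, 0, -4.5, 0],
    [92, 0, 0, -4.5, 0],
  ],
)

```text
time: 21.65
tool_pos: [435.3, -162.2, 294.0]
tcp_rot: [3.138, 0.003, 1.673]
contact_force: [1.0, 0.4, -0.3]
grip_width: 91.9
finger_force: 0.0
```

Run:
```python
from h import *
rel(638,-147,110,0.0)
```

```text
shift [ -5.4 203.1  25.7] turn 0.102 q [-0.52  0.36  1.84  0.    0.93 -0.62] t 21.65
```

The manual's scale: shifts go in units of 20 mm and turns go in units of 0.25 rad. Converting my numbers, -4 mm is -0.2, 203 mm is 10.15, 0.1 rad is 0.4.

Call:
crank_tcp(
  steps=[
    [92, -0.05, 2.5, 0, 0.12],
    [92, -0.15, 5.25, 0, 0.24],
    [92, -0.2, 8, 0.5, 0.36],
    [92, -0.25, 10.15, 1, 0.4],
    [92, -0.25, 10.15, 1.25, 0.4],
  ],
)

```text
time: 22.28
tool_pos: [638.7, -145.6, 264.0]
tcp_rot: [-3.14, -0.001, 1.574]
contact_force: [0.7, -0.3, 0.7]
grip_width: 91.4
finger_force: 0.0
```

Call:
crank_tcp(
  steps=[
    [92, 0, 0, 0, 0],
    [92, 0, 0, 0, 0],
  ],
)

```text
time: 22.52
tool_pos: [636.4, -146.6, 267.3]
tcp_rot: [-3.141, -0.0, 1.572]
contact_force: [0.1, 0.7, -0.2]
grip_width: 91.7
finger_force: 0.0
```

Run:
```python
from h import *
rel(638,-147,32,0)
import cv2
c=vision.capture("wrist"); cv2.imwrite("pics/w5.png",c["color"][:,:,::-1])
p=c["K"]@(c["R"]@[638,-147,56]+c["t"]); print(p/p[2])
```

```text
shift [-0.4  1.7 76.3] turn 0.001 q [-0.34  0.7   1.31 -0.    1.13 -0.35] t 22.525
[320.03523848 275.66850937   1.        ]
```

View pics/w5.png

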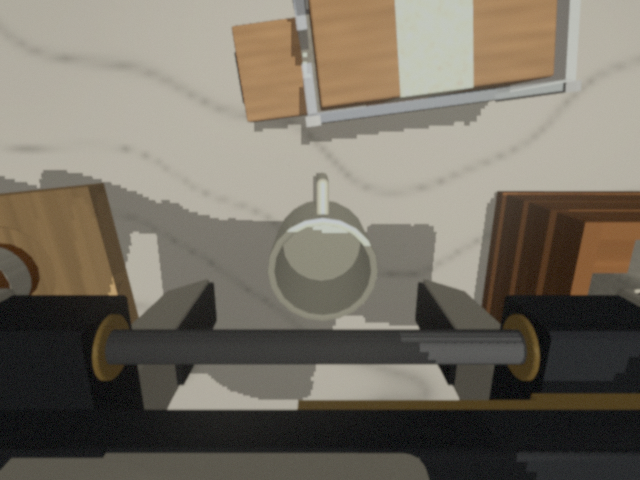

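The cup rim is centred at (322,268), which is the prediction less the usual bias, and its handle points straight up. I'll grip it now.

To row units: 76 mm is 3.8, 70 mm is 3.5.

Call:
crank_tcp(
  steps=[
    [92, 0, 0.075, 1.25, 0],
    [92, 0, 0.075, 2.5, 0],
    [92, 0, 0.075, 3.5, 0],
    [92, 0, 0.075, 3.8, 0],
    [92, 0, 0.075, 3.8, 0],
  ],
)

```text
time: 23.2
tool_pos: [638.7, -146.5, 191.7]
tcp_rot: [3.141, 0.0, 1.572]
contact_force: [0.8, -0.3, -0.4]
grip_width: 92.1
finger_force: 0.0
```

Call:
crank_tcp(
  steps=[
    [40, 0, 0, 0, 0],
    [40, 0, 0, 0, 0],
    [40, 0, 0, 0, 0],
    [40, 0, 0, 0, 0],
    [40, 0, 0, 0, 0],
  ],
)

```text
time: 23.82
tool_pos: [638.9, -146.3, 191.4]
tcp_rot: [3.141, 0.0, 1.573]
contact_force: [0.6, -0.8, 2.3]
grip_width: 58.4
finger_force: 30.0
```

Call:
crank_tcp(
  steps=[
    [40, 0, 0, 0, 0],
    [40, 0, 0, 0, 0],
  ],
)

```text
time: 24.08
tool_pos: [638.9, -146.3, 191.4]
tcp_rot: [3.141, 0.0, 1.573]
contact_force: [0.5, 1.0, 2.4]
grip_width: 58.2
finger_force: 30.0
```

Call:
crank_tcp(
  steps=[
    [40, 0, 0, -1, 0],
    [40, 0, 0, -2.5, 0],
    [40, 0, 0, -4.5, 0],
    [40, 0, 0, -5, 0],
    [40, 0, 0, -5, 0],
  ],
)

```text
time: 24.7
tool_pos: [638.6, -146.2, 291.4]
tcp_rot: [3.141, 0.0, 1.573]
contact_force: [-0.3, -0.7, -1.6]
grip_width: 58.4
finger_force: 30.0
```

```bash
python3 - <<'E'
from h import *
rel(452.7,177.9,132,-0.036)
E
```

```text
shift [ 3.245e+02 -1.852e+02  3.000e-01] turn 0.038 q [-0.34  0.68  1.28  0.    1.18 -0.34] t 24.7
```

To row units: 190 mm is 9.5, 240 mm is 12, 0.038 rad is 0.152.

Call:
crank_tcp(
  steps=[
    [40, 2, -1.15, 0, 0.04],
    [40, 4.5, -2.55, 0, 0.08],
    [40, 7, -4, 0, 0.12],
    [40, 9.5, -5.4, 0, 0.152],
    [40, 12, -6.85, 0, 0.152],
  ],
)

```text
time: 25.32
tool_pos: [499.6, 94.8, 289.4]
tcp_rot: [-3.138, 0.0, 1.534]
contact_force: [-0.0, 1.2, -1.6]
grip_width: 58.0
finger_force: 30.0
```

Call:
crank_tcp(
  steps=[
    [40, 2.25, -1.3, 0, 0],
    [40, 3.9, -2.25, 0, 0],
    [40, 4.2, -2.4, 0, 0],
    [40, 4.2, -2.4, 0, 0],
    [40, 4.2, -2.4, 0, 0],
  ],
)

```text
time: 25.95
tool_pos: [456.8, 178.2, 290.6]
tcp_rot: [-3.141, 0.0, 1.534]
contact_force: [0.5, -0.5, -1.8]
grip_width: 58.3
finger_force: 30.0
```

Run:
```python
from h import *
rel(452.7,177.9,46.4,-0.036)
```

```text
shift [-0.5 -4.1 85.2] turn -0.001 q [ 0.22  0.41  1.78 -0.    0.96  0.25] t 25.95
```

To row units: 83 mm is 4.15, 79 mm is 3.95.

Call:
crank_tcp(
  steps=[
    [40, 0, -0.2, 1.25, 0],
    [40, 0, -0.2, 2.5, 0],
    [40, 0, -0.2, 3.5, 0],
    [40, 0, -0.2, 3.95, 0],
    [40, 0, -0.2, 4.15, 0],
  ],
)

```text
time: 26.58
tool_pos: [452.7, 178.7, 207.8]
tcp_rot: [-3.141, 0.0, 1.534]
contact_force: [0.1, -0.5, -1.5]
grip_width: 58.3
finger_force: 30.0
```

Call:
crank_tcp(
  steps=[
    [40, 0, 0, 0.025, 0],
    [40, 0, 0, 0.05, 0],
    [40, 0, 0, 0.05, 0],
  ],
)

```text
time: 26.95
tool_pos: [452.5, 179.3, 207.5]
tcp_rot: [3.141, -0.0, 1.535]
contact_force: [-0.6, 0.6, -1.9]
grip_width: 58.3
finger_force: 30.0
```

Call:
crank_tcp(
  steps=[
    [40, 0, 0, 0.025, 0],
    [40, 0, 0, 0.04, 0],
    [40, 0, 0, 0.04, 0],
  ],
)

```text
time: 27.32
tool_pos: [452.3, 179.3, 206.3]
tcp_rot: [3.142, -0.0, 1.535]
contact_force: [0.5, -0.3, -1.0]
grip_width: 58.3
finger_force: 30.0
```

Call:
crank_tcp(
  steps=[
    [40, 0, 0, 0.025, 0],
    [40, 0, 0, 0.04, 0],
    [40, 0, 0, 0.04, 0],
  ],
)

```text
time: 27.7
tool_pos: [452.4, 179.2, 205.5]
tcp_rot: [-3.141, -0.0, 1.535]
contact_force: [-0.0, -0.6, -1.8]
grip_width: 57.8
finger_force: 30.0
```

Call:
crank_tcp(
  steps=[
    [40, 0, 0, 0.02, 0],
    [40, 0, 0, 0.03, 0],
    [40, 0, 0, 0.03, 0],
  ],
)

```text
time: 28.08
tool_pos: [452.3, 179.3, 205.3]
tcp_rot: [3.141, -0.0, 1.535]
contact_force: [-2.3, 0.2, 5.0]
grip_width: 58.2
finger_force: 30.0
```

To row units: -0.3 mm is -0.015.

Call:
crank_tcp(
  steps=[
    [70, 0, 0, -0.015, 0],
    [80, 0, 0, -0.015, 0],
    [80, 0, 0, -0.015, 0],
    [80, 0, 0, -0.015, 0],
  ],
)

```text
time: 28.58
tool_pos: [452.4, 179.3, 205.1]
tcp_rot: [3.142, -0.0, 1.535]
contact_force: [-0.6, 0.0, 0.0]
grip_width: 79.7
finger_force: 0.0
```

Call:
crank_tcp(
  steps=[
    [90, 0, 0, -1.5, 0],
    [92, 0, 0, -3, 0],
    [92, 0, 0, -4.5, 0],
    [92, 0, 0, -4.5, 0],
  ],
)

```text
time: 29.08
tool_pos: [452.9, 179.4, 297.2]
tcp_rot: [3.137, -0.001, 1.535]
contact_force: [0.1, 0.2, 0.0]
grip_width: 91.7
finger_force: 0.0
```

Run:
```python
from h import *
rel(610.4,-46.5,130,1.69)
```

```text
shift [-220.1  165.5    8.7] turn 1.416 q [0.22 0.39 1.78 0.   0.96 0.26] t 29.075
```

Call:
crank_tcp(
  steps=[
    [92, -1.25, 0.95, 0, 0.64],
    [92, -2.5, 1.85, 0, 1.28],
    [92, -3.75, 2.8, 0, 1.92],
    [92, -5, 3.75, 0, 2.56],
    [92, -6.25, 4.7, 0, 3.2],
  ],
)

```text
time: 29.7
tool_pos: [542.0, 50.1, 293.9]
tcp_rot: [-3.14, 0.001, 0.729]
contact_force: [0.3, 0.7, -0.7]
grip_width: 92.1
finger_force: 0.0
```

Run:
```python
from h import *
rel(610.4,-46.5,130,1.69)
```

```text
shift [-13.4 117.6   4.7] turn 0.61 q [-0.05  0.49  1.62  0.    1.03  0.79] t 29.7
```

Call:
crank_tcp(
  steps=[
    [92, -0.15, 1.5, 0, 0.6],
    [92, -0.3, 3, 0, 1.2],
    [92, -0.5, 4.5, 0, 1.8],
    [92, -0.65, 5.85, 0, 2.44],
    [92, -0.65, 5.85, 0.2, 2.44],
  ],
)

```text
time: 30.32
tool_pos: [611.0, -46.1, 289.7]
tcp_rot: [-3.141, 0.001, 0.123]
contact_force: [-0.3, -0.3, -1.1]
grip_width: 91.9
finger_force: 0.0
```

Call:
crank_tcp(
  steps=[
    [92, 0, 0, 0, 0],
    [92, 0, 0, 0, 0],
  ],
)

```text
time: 30.58
tool_pos: [610.1, -43.7, 290.8]
tcp_rot: [-3.141, 0.001, 0.127]
contact_force: [-0.8, -0.0, -0.8]
grip_width: 91.7
finger_force: 0.0
```

Run:
```python
from h import *
rel(610.4,-46.5,48,1.69)
import cv2,pickle
c=vision.capture("wrist"); cv2.imwrite("pics/w6.png",c["color"][:,:,::-1]); pickle.dump(c,open("w6.pkl","wb"))
u=np.array([np.cos(.12),np.sin(.12)])
for d,z in ((-14,38),(-14+96,80)):
  p=c["K"]@(c["R"]@[610.4+u[0]*d,-46.5+u[1]*d,z]+c["t"]); print(p/p[2])
```

```text
shift [ 0.   2.9 83.8] turn 0.008 q [-0.2   0.6   1.42  0.    1.12  1.25] t 30.575
[320.34700091 269.16097741   1.        ]
[323.67757881 112.78444033   1.        ]
```

View pics/w6.png

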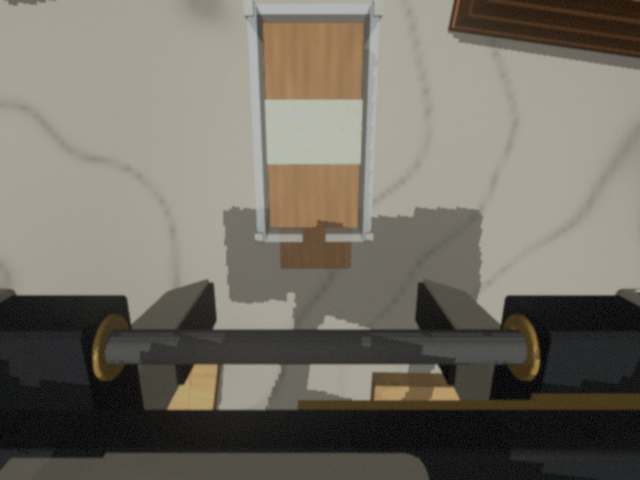

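The wrist view shows the chute square to the image: near face at (314,237), far face at (314,10), carton end at v=268 and centre u=315. The tool is aligned and roughly centred, so I'll descend to 48 mm and grip.

Call:
crank_tcp(
  steps=[
    [92, 0, 0, 1.25, 0],
    [92, 0, 0, 2.5, 0],
    [92, 0, 0, 3.5, 0],
    [92, 0, 0, 4, 0],
    [92, 0, 0, 4.15, 0],
  ],
)

```text
time: 31.25
tool_pos: [610.5, -44.3, 208.1]
tcp_rot: [-3.141, 0.0, 0.125]
contact_force: [0.5, 0.4, 0.5]
grip_width: 91.7
finger_force: 0.0
```

Call:
crank_tcp(
  steps=[
    [70, 0, 0, 0, 0],
    [62, 0, 0, 0, 0],
    [35, 0, 0, 0, 0],
    [35, 0, 0, 0, 0],
    [35, 0, 0, 0, 0],
  ],
)

```text
time: 31.88
tool_pos: [610.6, -44.5, 208.3]
tcp_rot: [-3.141, -0.0, 0.125]
contact_force: [-0.2, 1.3, 0.2]
grip_width: 46.3
finger_force: 0.3
```

Call:
crank_tcp(
  steps=[
    [35, 0, 0, 0, 0],
    [35, 0, 0, 0, 0],
    [35, 0, 0, 0, 0],
  ],
)

```text
time: 32.25
tool_pos: [610.6, -44.5, 208.3]
tcp_rot: [-3.141, -0.0, 0.125]
contact_force: [-0.2, 0.7, 1.6]
grip_width: 45.7
finger_force: 30.0
```

Run:
```python
from h import *
import cv2
print(bot.get_obs()["moment"])
b=vision.capture("side")["color"][:,:,::-1]
w=vision.capture("wrist")["color"][:,:,::-1]
cv2.imwrite("pics/s2.png",np.hstack([cv2.resize(b[180:330,290:460],None,fx=2.4,fy=2.4,interpolation=cv2.INTER_CUBIC),cv2.resize(w[100:460,140:500],None,fx=1,fy=1)]))
```

```text
[0.10857073 0.30514615 0.01457923]
```

View pics/s2.png

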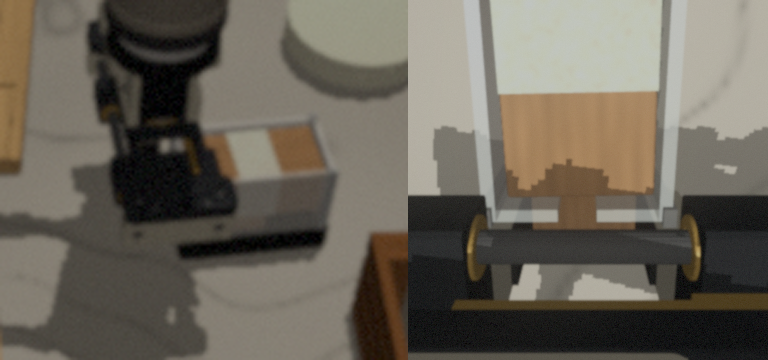

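The grip is on the 46 mm sides of the protruding carton, with the body clear of the chute. I'll draw it out level along tool -x.

To row units: -4 mm is -0.2, -34 mm is -1.7.

Call:
crank_tcp(
  steps=[
    [35, -0.2, 0, 0, 0],
    [35, -0.5, 0, 0, 0],
    [35, -0.9, 0, 0, 0],
    [35, -1.3, 0, 0, 0],
    [35, -1.7, 0, 0, 0],
  ],
)

```text
time: 32.98
tool_pos: [576.3, -48.9, 208.3]
tcp_rot: [-3.142, -0.0, 0.125]
contact_force: [1.5, 0.8, 0.3]
grip_width: 45.2
finger_force: 29.9
```

Call:
crank_tcp(
  steps=[
    [35, -0.5, 0, 0, 0],
    [35, -1, 0, 0, 0],
    [35, -1.5, 0, 0, 0],
    [35, -2, 0, 0, 0],
    [35, -2.5, 0, 0, 0],
  ],
)

```text
time: 33.6
tool_pos: [526.4, -55.1, 208.1]
tcp_rot: [-3.141, 0.001, 0.125]
contact_force: [-0.9, 0.5, 0.5]
grip_width: 45.7
finger_force: 29.9
```

Call:
crank_tcp(
  steps=[
    [35, 0, 0, 0, 0],
    [35, 0, 0, 0, 0],
    [35, 0, 0, 0, 0],
  ],
)

```text
time: 33.98
tool_pos: [527.5, -55.0, 208.2]
tcp_rot: [3.142, -0.0, 0.125]
contact_force: [-0.4, -0.1, -0.0]
grip_width: 45.4
finger_force: 29.9
```

Run:
```python
from h import *
import cv2
b=vision.capture("side")["color"][:,:,::-1]
w=vision.capture("top")["color"][:,:,::-1]
cv2.imwrite("pics/s3.png",np.hstack([cv2.resize(b[180:330,270:440],None,fx=2.4,fy=2.4,interpolation=cv2.INTER_CUBIC),cv2.resize(w[140:290,270:430],None,fx=2.4,fy=2.4,interpolation=cv2.INTER_CUBIC)]))
```

```text
(no output)
```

View pics/s3.png

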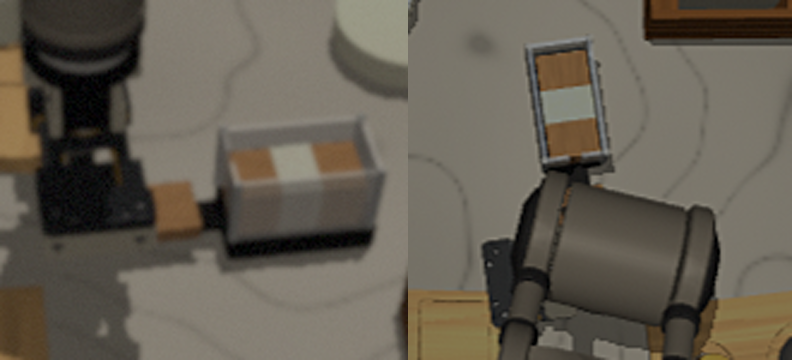

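Both views show the lowest carton fully out of the chute and the upper three sunk level. I'll measure its far end from the side-view corners (351.2,256.2) and (354.6,275.8).

Run:
```python
from h import *
s=vision.capture("side"); o=bot.get_obs()
e=(px2w(s,351.2,256.2,38)+px2w(s,354.6,275.8,38))/2
print(px2w(s,351.2,256.2,38),px2w(s,354.6,275.8,38),Ro.from_euler('xyz',o["tcp_rot"]).inv().apply(e-o["tool_pos"]))
rel(417.5,71.2,110,1.535)
```

```text
[609.10369749 -25.63842307  38.        ] [612.98608661 -71.30532424  38.        ] [ 83.73260464   3.94806473 170.16887799]
shift [ -93.3 -138.9  -60.9] turn 0.161 q [-0.25  0.59  1.74  0.    0.81  1.2 ] t 34.125
```

Call:
crank_tcp(
  steps=[
    [35, 0, 0, -0.15, 0],
    [35, 0, 0, -0.5, 0],
    [35, 0, 0, -1.5, 0],
    [35, 0, 0, -3, 0],
    [35, 0, 0, -3, 0],
  ],
)

```text
time: 34.75
tool_pos: [527.9, -55.1, 270.6]
tcp_rot: [3.14, -0.005, 0.125]
contact_force: [-0.3, -1.1, -0.2]
grip_width: 45.6
finger_force: 29.9
```

Call:
crank_tcp(
  steps=[
    [35, -1.25, -1.75, 0, 0.16],
    [35, -2.5, -3.6, 0, 0.32],
    [35, -3.75, -5.5, 0, 0.48],
    [35, -4.6, -6.8, 0, 0.64],
    [35, -4.75, -6.95, 0, 0.644],
  ],
)

```text
time: 35.38
tool_pos: [414.3, 72.1, 267.8]
tcp_rot: [-3.141, 0.002, -0.034]
contact_force: [-0.1, 0.0, -0.1]
grip_width: 45.6
finger_force: 29.9
```

Call:
crank_tcp(
  steps=[
    [35, 0, 0, 0, 0],
    [35, 0, 0, 0, 0],
  ],
)

```text
time: 35.62
tool_pos: [416.5, 70.4, 268.1]
tcp_rot: [3.142, -0.001, -0.037]
contact_force: [0.6, -0.3, -0.5]
grip_width: 45.7
finger_force: 29.9
```

Run:
```python
from h import *
import cv2
rel(416,71.3,49.3+14-24,1.535)
s=vision.capture("side");b=s["color"][:,:,::-1]
w=vision.capture("wrist");a=w["color"][:,:,::-1]
o=bot.get_obs();R=Ro.from_euler('xyz',o["tcp_rot"])
for y in (-23,23):
  for n,c in (("s",s),("w",w)):
    p=c["K"]@(c["R"]@(o["tool_pos"]+R.apply([81,y,159+11]))+c["t"]); print(n,(p/p[2]).round(1))
cv2.imwrite("pics/s4.png",np.hstack([cv2.resize(b[130:270,200:340],None,fx=2.8,fy=2.8,interpolation=cv2.INTER_CUBIC),cv2.resize(a[60:452,120:520],None,fx=1,fy=1)]))
```

```text
shift [-0.6 -0.9 69.8] turn -0.001 q [-0.01  0.34  1.98 -0.    0.82  1.59] t 35.625
s [290.3 187.7   1. ]
w [254.7 112.5   1. ]
s [288.5 204.5   1. ]
w [377.5 112.7   1. ]
```

View pics/s4.png

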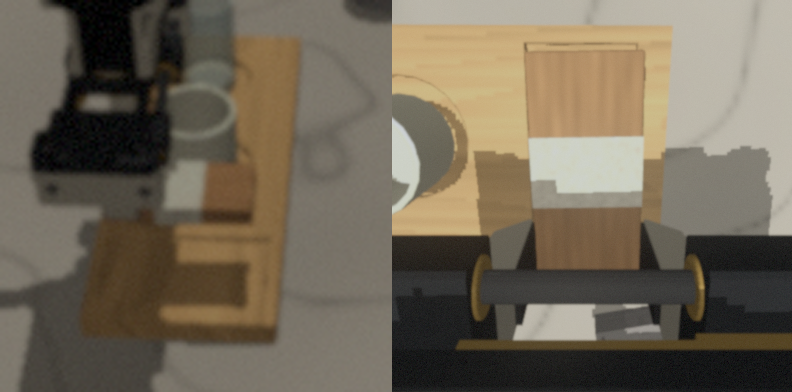

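The carton is held nearly level with its far end at about +80 mm from the grasp, lined up over the rectangle. I'll lower it.

Call:
crank_tcp(
  steps=[
    [35, 0, -0.05, 1, 0],
    [35, 0, -0.05, 2, 0],
    [35, 0, -0.05, 2.75, 0],
    [35, 0, -0.05, 3.1, 0],
    [35, 0, -0.05, 3.3, 0],
  ],
)

```text
time: 36.35
tool_pos: [416.0, 71.8, 202.0]
tcp_rot: [-3.141, 0.0, -0.037]
contact_force: [0.2, 0.8, -0.1]
grip_width: 45.7
finger_force: 29.9
```

Call:
crank_tcp(
  steps=[
    [35, 0, 0, 0.05, 0],
    [35, 0, 0, 0.1, 0],
    [35, 0, 0, 0.1, 0],
  ],
)

```text
time: 36.72
tool_pos: [415.8, 72.1, 200.5]
tcp_rot: [-3.141, -0.001, -0.036]
contact_force: [-0.3, -0.5, -1.2]
grip_width: 45.7
finger_force: 29.9
```

Call:
crank_tcp(
  steps=[
    [35, 0, 0, 0.025, 0],
    [35, 0, 0, 0.05, 0],
    [35, 0, 0, 0.05, 0],
  ],
)

```text
time: 37.1
tool_pos: [415.7, 72.1, 199.2]
tcp_rot: [-3.142, -0.0, -0.036]
contact_force: [0.6, 0.2, -0.5]
grip_width: 45.9
finger_force: 29.9
```

Call:
crank_tcp(
  steps=[
    [35, 0, 0, 0.025, 0],
    [35, 0, 0, 0.045, 0],
    [35, 0, 0, 0.045, 0],
  ],
)

```text
time: 37.48
tool_pos: [415.7, 72.1, 198.3]
tcp_rot: [-3.142, -0.0, -0.036]
contact_force: [-1.0, 0.1, -0.9]
grip_width: 45.9
finger_force: 29.9
```

Call:
crank_tcp(
  steps=[
    [50, 0, 0, 0, 0],
    [58, 0, 0, 0, 0],
    [58, 0, 0, 0, 0],
    [58, 0, 0, 0, 0],
  ],
)

```text
time: 37.98
tool_pos: [415.7, 72.1, 198.3]
tcp_rot: [-3.142, -0.0, -0.036]
contact_force: [-0.4, -0.2, -0.5]
grip_width: 58.1
finger_force: 0.0
```

Call:
crank_tcp(
  steps=[
    [60, 0, 0, -1.5, 0],
    [60, 0, 0, -3.5, 0],
    [60, 0, 0, -6, 0],
    [60, 0, 0, -7.5, 0],
    [60, 0, 0, -7.5, 0],
  ],
)

```text
time: 38.6
tool_pos: [416.1, 72.1, 350.3]
tcp_rot: [-3.141, -0.005, -0.036]
contact_force: [0.5, 0.2, -0.4]
grip_width: 60.2
finger_force: 0.0
```

To row units: -150 mm is -7.5, -110 mm is -5.5.

Call:
crank_tcp(
  steps=[
    [60, -1, -2.75, -1, 0],
    [60, -2.25, -5.5, -2, 0],
    [60, -4, -8, -2.5, 0],
    [60, -5.75, -10.25, -2.5, 0],
    [60, -7.5, -12.25, -2.5, 0],
  ],
)

```text
time: 39.22
tool_pos: [273.2, 323.6, 397.2]
tcp_rot: [3.141, 0.001, -0.036]
contact_force: [0.6, 0.6, 0.8]
grip_width: 59.8
finger_force: 0.0
```

Call:
crank_tcp(
  steps=[
    [60, -2, -2, 0, 0],
    [60, -3.75, -3.75, 0, 0],
    [60, -5, -5, 0, 0],
    [60, -5, -5, 0, 0],
    [60, -5, -5, 0, 0],
  ],
)

```text
time: 39.85
tool_pos: [178.5, 425.5, 397.3]
tcp_rot: [3.14, 0.001, -0.036]
contact_force: [0.3, -0.4, 0.3]
grip_width: 60.1
finger_force: 0.0
```

Run:
```python
from h import *
import cv2
t=vision.capture("top");im=np.ascontiguousarray(t["color"][:,:,::-1]);s=vision.capture("side")["color"][:,:,::-1]
f=lambda u,v:cv2.convertScaleAbs(cv2.resize(im[v:v+75,u:u+150],None,fx=2.66,fy=2.66,interpolation=cv2.INTER_CUBIC),alpha=1.4)
f2=cv2.convertScaleAbs(cv2.resize(im[150:225,290:440],None,fx=2.66,fy=2.66,interpolation=cv2.INTER_CUBIC),alpha=1.4)
pr=lambda q:(lambda p:(p[:2]/p[2]).round(1))(t["K"]@(t["R"]@q+t["t"]))
for n,q in dict(glass=[456.9,281.6,94],cup=[452.7,177.9,70],carton=[449,70.1,28],jar=[435.8,-162.5,61],jug=[445.7,-259.4,88]).items(): print(n,pr(q))
sc=cv2.convertScaleAbs(cv2.resize(s[130:430,180:480],(400,400)),alpha=1.4)
cv2.imwrite("pics/f1.png",np.hstack([np.vstack([f(165,250),f(345,250),f2])[:598],np.vstack([sc,np.zeros((198,400,3),np.uint8)])[:598]]))
```

```text
glass [185.5 288.4]
cup [236.9 289.7]
carton [288.6 290.6]
jar [396.3 295.7]
jug [444.1 290.8]
```

View pics/f1.png

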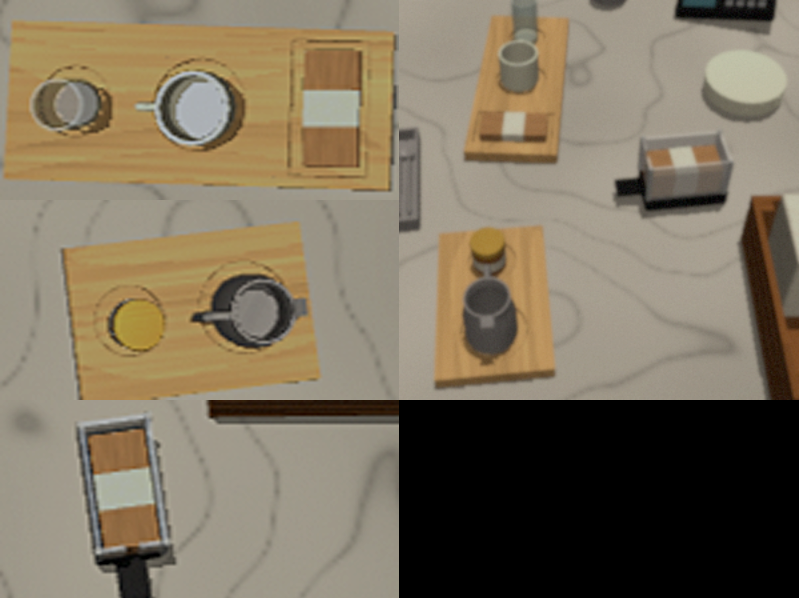

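The final views show all five items centred in their recesses to within about 4 mm, and the upper cartons sunk level in the chute. The arm is clear, so I'm handing in.

```bash
python3 -c "
from plant import bot
print(bot.close_job())"
```

```text
the job is handed in; nothing more can be done
None
```

Both orders are made up and the job is handed in at about 40 s: the final camera views show all five items in their recesses and the upper cartons sunk level in the chute, but the judge's verdict was not returned.

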